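Start the tool steriliser on the cosmetics table

ROBOT

A 6-joint arm with a two-finger parallel gripper is mounted at the origin on the work surface. World frame = base frame: x ahead of the robot, y to its left, z up, the work surface at z = 0. Lengths are in m, angles in rad, forces in N, time in s.
With the tool pointing down it reaches from about 0.425 to 0.925 m from the base axis. Payload 12.5 kg.
Tool frame: the origin (TCP) lies at the very end of the fingers, on their centre line; the grasp point (between the pads) lies 19 mm behind it; z points along the fingers, y is the line along which they close (so a half turn about z gives the same grasp; the last joint's range is limited). The gripper opens to 85 mm and grips with 20 to 120 N. Pads are 22 mm wide; open, the fingers measure 114 mm over their backs; the gripper's body (76 mm by 85 mm) begins 54 mm behind the grasp point. The pads swing forward as they close: fully open they stand 13 mm farther back than shut.
Start: joints at [-1.243, 0.491, 1.559, -0, 1.092, -0.106], TCP at [0.263, -0.567, 0.197] pointing down, gripper open.
Joint ranges: [-3.1, 3.1], [-0.84, 2.19], [0.05, 2.79], [-1.13, 4.28], [0.06, 2.93], [-2.69, 2.69]. Speed limits (rad/s): [2.22, 2.22, 2.79, 3.14, 3.14, 3.14].

INTERFACE

Orientations are given as a unit quaternion [w, x, y, z].
In Python, from station import r, vision, spotter gives the robot as it stands. The module is installed in compiled form; this text tells all that it offers.
- The arm moves only by the shell command python3 -m creep 'ROWS' [FORCE]. ROWS is JSON, a list of rows, each a list of 7 numbers: the shift along the world's x, y, z in m, then the turn, a rotation vector about the world's x, y, z in rad, then the finger opening in m, from 0 to 0.0854. In form: [[dx, dy, dz, wx, wy, wz, grip], ...]. A call has 1 to 8 rows; each row shifts and turns the commanded pose from where the row before left it; what a row does not reach is not made up. A row lasts 1/10 s, in which the tool goes at most 50 mm and 8.59 degrees, less where a joint would pass 70% of its speed; a pose out of reach is approached as far as the arm can. A call is refused whole if a number of a shift passes 0.05 or a number of a turn 0.15, either way. A call with a gripper value outside its range is refused whole. The fingers move at their own pace and stop on an object; FORCE is the grip in N (left out, the last holds). Time passes only in rows, so rows that do not move let the fingers close. It gives the time, the measured TCP pose, the force, the opening and the grip force at its end, in the units of the state.
- r.observe(): the state, without advancing time (a new reading comes with each control period).
- vision.get_image(name): name is "side" or "top"; returns a dict with "frame" (420x560x3 uint8, red, green, blue), "fx", "fy", "cx", "cy" (pixels), "k1" (the pictures are not rectified: a ray, as slopes to the right and down, at radius r is drawn at 1 + k1 r^2 times it, then the intrinsics apply), "cam_to_world" (4x4, takes a point from camera to world coordinates). Camera axes: x right, y up, looking along -z (the intrinsics and any distortion apply to the point x, -y, -z); pixel columns grow to the right and rows downward; lengths in m; the calibration is good to about 2 mm. A picture is of the moment at which its call begins. There is no depth.
- r.finish_job(): hands the job in; it is judged then, once.
Trained networks look in a picture, given as the dict that the camera call returned (one of the last four; its "shot" number tells which), for a name from the list of things; names that differ only in an ending like _2 or _b are one class to them, and where a whole thing is asked for, a point or a joint stands for the part that bears it (a point fixed in the world has none). Each returns a list of dicts, best first, with "conf" (0 to 1); they miss things now and then, are a little off and sometimes report something else, mostly with a low value. They report only what shows in the picture. A call takes as long as a camera call. They do not tell look-alikes from the thing itself.
- spotter.trace(picture, target): "mask" (420x560 bool, what is visible of it) and "extent" ([left, top, width, height] in pixels, round what is visible of it).
The state is a dict: "time_s": time; "q": joint angles; "qvel": joint speeds; "joint_efforts": joint torques, N m; "ee_pos": TCP position; "tool_rot": TCP orientation; "force": force on the tool from outside, world axes, zero at the start; "wrist_torque": the same for the moment, N m; "gripper_width": opening from 0.0 (shut) to 1.0 (fully open); "grasp_force": force on a finger pad.
Only numpy, scipy, OpenCV 4.12 (cv2) and the standard library are available. Lean on these libraries where they do the work, as an engineer would, in place of code of your own. Each camera call takes 0.05 s, during which the arm holds its last target. There are 200 camera calls.

TASK

Sterilise the nail clipper: lay it in the free front half of the steriliser's tray, beside the two tools already there, without dropping it from a height, and then shut the lid fully. Then press the keys fully in and let each come up again, one at a time, in this order: the large round key, the long bar key, the square key; last, push the mushroom-headed starter plunger down to its stop and let it spring back up. Leave the small round cancel key alone, and do not shove or knock over the things around.

Things in the scene. Friction and masses are not known exactly. Their poses are not given: they have to be found in the camera images.
- case: tool steriliser: fixed white housing 170 mm deep (x) by 380 mm wide (y). Origin: centre of its underside, on the table; x to its back, y to its left, z up. Left part (y 30 to 190 mm): tray, rim 70 mm up, with hinged lid. Right part: flat key deck, 60 mm up, with four white keys in a 2 by 2 grid (x -45 and 15, y -10 and -65 mm; which is where varies) and the starter plunger (y about -140 mm)
- clipper_mid (a point): middle of the nail clipper, loose on the table right of the case: a plain steel bar 60 mm long (its x) by 16 mm wide (its y), flat, 12 to 14 mm thick; this point is 6 mm above its underside; 50 g
- tray_spot (a point): middle of the free front half of the tray's floor, 45 mm above the table, 25 mm below the rim; the free area is about 80 mm (case x) by 146 mm (case y), inside walls. Two thin steel tools already lie in the back half. The clipper fits lengthwise along the case's y.
- lid (a joint): lid angle in rad: 0 shut, grows as it opens; at 0 its top face is level, 78 mm above the table; it starts wide open, at 1.25 to 1.42. The stiff hinge along the tray's back edge keeps it wherever it is left; 2 to 3 N at the front edge moves it.
- lid_push (a point): point on the lid's upper (outer) face, 15 mm in from its front edge, half-way across; lid 165 mm long, 160 mm wide, 8 mm thick, white frame with a clear window, 14 mm tab at the front; when wide open the tab stands up to 255 mm above the table and this face looks to the back.
- lid_hinge (a point): middle of the lid's hinge axis (axis along the case's y), 74 mm above the table; lid_push lies 150 mm from it along the lid. As the lid shuts, lid_push swings forward (case -x) and down.
- round_key_top (a point): centre of the top face of the large round white key, 30 mm across; 12 mm proud of the deck when up, neighbours at 55 mm or more between centres
- round_key (a joint): how far the large round key is pressed, m: 0 up, 0.006 at its stop; goes straight down, springs back, needs 4.5 N at the stop
- bar_key_top (a point): centre of the top face of the long narrow white key, 12 mm (case x) by 36 mm (case y); 12 mm proud of the deck when up, neighbours at 55 mm or more between centres
- bar_key (a joint): how far the long bar-shaped key is pressed, m: 0 up, 0.006 at its stop; goes straight down, springs back, needs 4.5 N at the stop
- square_key_top (a point): centre of the top face of the square white key, 26 by 26 mm; 12 mm proud of the deck when up, neighbours at 55 mm or more between centres
- square_key (a joint): how far the square key is pressed, m: 0 up, 0.006 at its stop; goes straight down, springs back, needs 4.5 N at the stop
- dot_key_top (a point): centre of the top face of the small round white key, 16 mm across (the cancel key); 12 mm proud of the deck when up, neighbours at 55 mm or more between centres
- dot_key (a joint): how far the small round key is pressed, m: 0 up, 0.006 at its stop; goes straight down, springs back, needs 4.5 N at the stop
- starter_top (a point): centre of the top of the starter plunger: a white mushroom head 36 mm across on a steel stem, top 40 mm above the deck when up
- starter (a joint): how far the starter plunger is pressed, m: 0 up, 0.015 at its stop; goes straight down, springs back, needs 8 N at the stop
- tub_mid (a point): bystander: large lidded cosmetic tub, 88 mm across, 57 mm tall, on the table in front of the tray; point at its middle
- polish_mid (a point): bystander: small polish bottle, 30 mm across, 66 mm tall, in front of the case; point at its middle
- lipstick_mid (a point): bystander: standing lipstick tube, 22 mm across, 65 mm tall, in front of the deck; point at its middle
- compact_mid (a point): bystander: flat round powder compact, 72 mm across, 15 mm high, in front of the deck; point at its middle
- pot_mid (a point): bystander: tiny glass pot, 32 mm across, 22 mm tall, standing on the key deck behind the keys; point at its middle
- jar_mid (a point): bystander: lidded glass jar, 66 mm across, 60 mm tall, left of the case; point at its middle
- brush_mid (a point): bystander: make-up brush lying behind the deck, 180 mm long, 18 mm thick; point at its middle
- pencil_case_mid (a point): bystander: hard red pencil case 190 by 65 by 50 mm behind the case; point at its middle
Mind the look-alikes: they are no part of the job. Leave any orange or yellow look-alike of the part that bears clipper_mid alone.

How it is judged:
On the way, in this order (a step that is already met when the one before it is completed fails the run):
1. the clipper lies in the tray, let go, at rest (x of clipper_mid in the frame of case between -0.08 and 0.08 m and y of clipper_mid in the frame of case between 0.036 and 0.184 m and z of clipper_mid in the frame of case below 0.064 m and contact force between the fingers and clipper below 0.05 N and linear speed of clipper below 0.03 m/s), for 0.1 s.
2. the lid is fully shut (value of joint lid below 0.04 rad), for 0.1 s.
3. the large round key is pressed fully in (value of joint round_key above 0.0045 m), for 0.06 s.
4. all the keys are back up (value of joint each of round_key, bar_key, square_key, dot_key below 0.0015 m and value of joint starter below 0.003 m), for 0.05 s.
5. the long bar-shaped key is pressed fully in (value of joint bar_key above 0.0045 m), for 0.06 s.
6. all the keys are back up (all of step 4), for 0.05 s.
7. the square key is pressed fully in (value of joint square_key above 0.0045 m), for 0.06 s.
8. all the keys are back up (all of step 6), for 0.05 s.
9. the starter plunger is pushed down to its stop (value of joint starter above 0.0125 m), for 0.06 s.
At the end, for the whole second after the job is handed in: The clipper lies inside the tray (its middle within the tray walls and at most about 2 cm above the tray floor), the lid is shut (within 0.04 rad), all four keys are back up (within 1.5 mm) and the starter is back up (within 3 mm), with every bystander within 30 mm of where it stood (all of step 8 and x of clipper_mid in the frame of case between -0.08 and 0.08 m and y of clipper_mid in the frame of case between 0.036 and 0.184 m and z of clipper_mid in the frame of case below 0.064 m and value of joint lid below 0.04 rad and distance of each of tub_mid, polish_mid, lipstick_mid, compact_mid, pot_mid, jar_mid, brush_mid, pencil_case_mid from where it was at the start of the episode below 0.03 m); the robot touches nothing.
It fails at once if the clipper is let fall from more than about 5 cm above the tray floor (height (world z) of clipper_mid above 0.105 m and contact force between the fingers and clipper below 0.05 N).
It fails at once if the small round cancel key is pressed (value of joint dot_key above 0.003 m).
It fails at once if a key or the starter is pressed while the lid is open (value of joint lid above 0.08 rad and (value of joint any of round_key, bar_key, square_key, dot_key above 0.003 m or value of joint starter above 0.006 m)).
It fails at once if two of the keys and the starter are pressed at once (value of joint each of round_key, bar_key above 0.003 m or value of joint each of round_key, square_key above 0.003 m or (value of joint round_key above 0.003 m and value of joint starter above 0.006 m) or value of joint each of bar_key, square_key above 0.003 m or (value of joint bar_key above 0.003 m and value of joint starter above 0.006 m) or (value of joint square_key above 0.003 m and value of joint starter above 0.006 m)).
It fails at once if a bystander is shoved more than 30 mm or knocked over (distance of any of tub_mid, polish_mid, lipstick_mid, compact_mid, pot_mid, jar_mid, brush_mid, pencil_case_mid from where it was at the start of the episode above 0.03 m or angle between any of tub_mid, polish_mid, lipstick_mid, pot_mid, jar_mid's own z axis and vertical above 0.6 rad).
It also fails if it takes over 61 s, if anything falls off the work surface, if the arm or the gripper's body presses on something with over 40 N, if the wrist force passes 120 N, or if a joint passes its speed limit or range.

## Working session

There is one attempt and no reset: what is moved stays moved. The work goes in short steps, Python scripts to look and compute and a shell command to move; the robot and the scene stay as the last step left them, time stands still between calls to the robot, and variables do not carry over. Pictures are saved under pics/ and viewed, at most 10 in all, crops included, and the job is handed in when it is done.

```bash
mkdir -p pics; cat > h.py <<'E'
import numpy as np, cv2
from station import r, vision, spotter
def ray(p,u,v):
    x=(u-p['cx'])/p['fx'];y=(v-p['cy'])/p['fy'];rd=np.hypot(x,y);s=rd
    for _ in range(20): s=rd/(1+p['k1']*s*s)
    k=s/rd if rd>0 else 1
    M=np.array(p['cam_to_world']);d=M[:3,:3]@np.array([x*k,-y*k,-1]);return M[:3,3],d/np.linalg.norm(d)
def atz(p,u,v,z):
    o,d=ray(p,u,v);return o+d*(z-o[2])/d[2]
def proj(p,X):
    M=np.array(p['cam_to_world']);c=M[:3,:3].T@(np.array(X)-M[:3,3]);x=c[0]/-c[2];y=-c[1]/-c[2];f=1+p['k1']*(x*x+y*y)
    return np.array([p['fx']*x*f+p['cx'],p['fy']*y*f+p['cy']])
def tri(a,ua,b,ub):
    o1,d1=ray(a,*ua);o2,d2=ray(b,*ub);A=np.stack([d1,-d2],1);t=np.linalg.lstsq(A,o2-o1,rcond=None)[0]
    P=o1+t[0]*d1;Q=o2+t[1]*d2;return (P+Q)/2,np.linalg.norm(P-Q)
def cen(m):
    ys,xs=np.nonzero(m);return np.array([xs.mean(),ys.mean()])
def save(p,n): cv2.imwrite('pics/'+n,p['frame'][:,:,::-1])
E
python3 - <<'E'
from h import *
s=vision.get_image('side');t=vision.get_image('top');save(s,'s0.png');save(t,'t0.png')
np.set_printoptions(precision=3,suppress=True)
for p in(s,t):print(p['fx'],p['k1'],np.array(p['cam_to_world']).tolist())
for n in "case clipper_mid lid lid_push round_key bar_key square_key dot_key starter tub_mid polish_mid lipstick_mid compact_mid pot_mid jar_mid brush_mid pencil_case_mid".split():
  for nm,p in(('s',s),('t',t)):
    for d in spotter.trace(p,n)[:4]:
      c=cen(d['mask']);print(n,nm,round(d['conf'],2),c,d['extent'],atz(p,*c,0.03))
print(r.observe())
E
```

```text
406.74648918767326 0.031172385179845316 [[-0.7206661964363128, 0.42963112195879566, -0.5441115072836119, 0.15310525791056653], [-0.6932027701589353, -0.4346686165803466, 0.5749200928860513, 0.45404934367634514], [0.01049536840687451, 0.7915050807193558, 0.6110724625095211, 0.5649074392338721], [0.0, 0.0, 0.0, 1.0]]
428.57020268474224 -0.1366204597949161 [[0.009941770429937243, 0.9928512098249638, -0.11894383695603664, 0.4434877517895682], [-0.999519042152638, 0.006372697276635958, -0.030349186211390673, 0.009971390013245157], [-0.02937423318133999, 0.11918835462630631, 0.9924370461376792, 1.0016721468254801], [0.0, 0.0, 0.0, 1.0]]
case s 0.64 [235.821 246.373] [143.2, 155.6, 225.4, 194.5] [0.625 0.093 0.03 ]
case t 0.93 [263.353 205.02 ] [161.4, 155.4, 190.4, 97.3] [0.567 0.068 0.03 ]
clipper_mid s 0.74 [366.635 207.707] [352.4, 202.4, 26.2, 11.5] [ 0.516 -0.191  0.03 ]
clipper_mid s 0.74 [338.159 209.333] [329.2, 200.8, 17.3, 19.7] [ 0.557 -0.142  0.03 ]
clipper_mid s 0.5 [396.331 232.591] [379.1, 227.9, 33.0, 10.2] [ 0.424 -0.163  0.03 ]
clipper_mid t 0.69 [375.768 263.555] [369.5,
[... 4110 characters left out ...]
 246.297] [142.1, 156.0, 229.2, 194.8] [0.625 0.093 0.03 ]
pencil_case_mid t 0.64 [252.805 145.177] [211.3, 127.2, 81.6, 36.0] [0.708 0.095 0.03 ]
pencil_case_mid t 0.47 [387.028 221.514] [378.3, 212.6, 19.3, 20.3] [ 0.531 -0.215  0.03 ]
{'time_s': 1.8, 'q': array([-1.243,  0.491,  1.559, -0.   ,  1.092, -0.106]), 'qvel': array([-0.001, -0.002,  0.   ,  0.003, -0.001, -0.001]), 'joint_efforts': array([ -0.002, -61.827, -26.185,  -0.   ,   0.   ,   0.   ]), 'ee_pos': array([ 0.263, -0.567,  0.197]), 'tool_rot': array([0.   , 0.977, 0.215, 0.   ]), 'force': array([-1.009,  0.181,  0.452]), 'wrist_torque': array([ 0.004, -0.025,  0.003]), 'grasp_force': 0.0, 'gripper_width': 1.0026623215886865}
```

```bash
python3 - <<'E'
import cv2
t=cv2.imread('pics/t0.png');s=cv2.imread('pics/s0.png')
cv2.imwrite('pics/t0c.png',cv2.resize(t[120:320,130:450],(800,500),interpolation=cv2.INTER_CUBIC))
cv2.imwrite('pics/s0c.png',cv2.resize(s[140:380,130:450],(800,600),interpolation=cv2.INTER_CUBIC))
E
```

```text
(no output)
```

View pics/t0c.png

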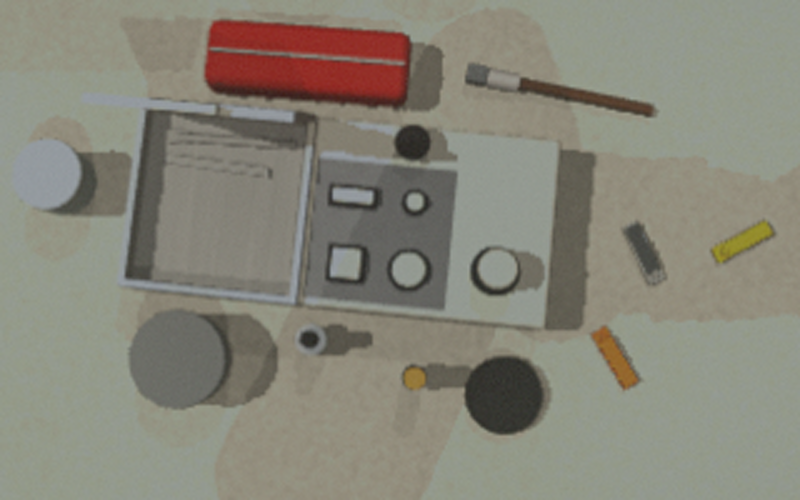

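View pics/s0c.png

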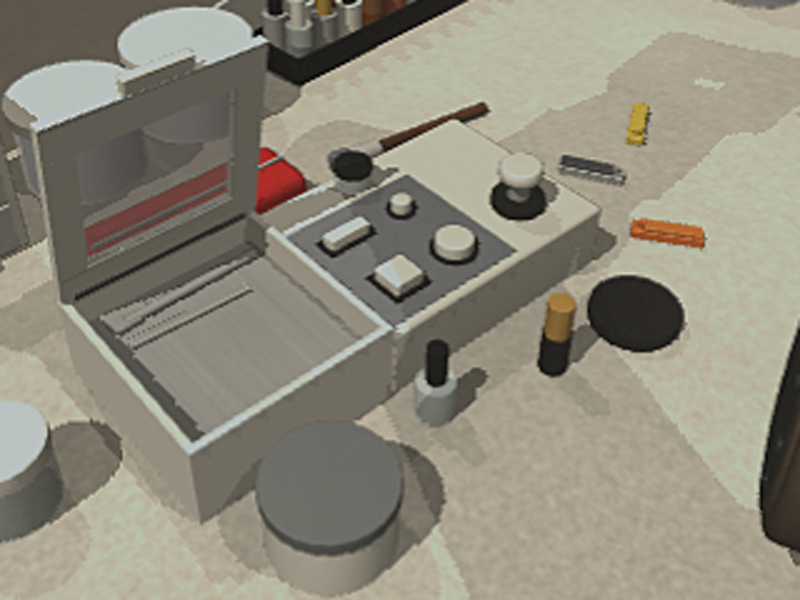

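Top crop: the candidates are the grey clipper at (645,253), the yellow one at (742,241) and the orange one at (614,357). I choose the grey steel one, full-picture (388,221). The keys are bar (354,196), dot (415,201), square (346,264) and round (409,270), with the plunger at (497,270). The lid stands open at the back.

```bash
cat > m.py <<'E'
from h import *
np.set_printoptions(precision=4,suppress=True)
s=vision.get_image('side');t=vision.get_image('top')
T=lambda a,b:np.array([130+a/2.5,120+b/2.5]);S=lambda a,b:np.array([130+a/2.5,140+b/2.5])
print('corners',[atz(t,*T(*c),z) for c,z in(((122,285),.07),((298,303),.07),((545,327),.06),((558,142),.06))])
pts=dict(bar=((354,196),(347,232),.072),dot=((415,201),(402,200),.072),sq=((346,263),(400,272),.072),rnd=((408,269),(455,240),.072),st=((497,268),(520,163),.10),clip=((645,253),(592,169),.012),polish=((311,339),(437,345),.066),lip=((415,378),(560,300),.065))
for n,(a,b,z) in pts.items():
  P,e=tri(t,T(*a),s,S(*b));print(n,'tri',P,round(e,4),'top@z',atz(t,*T(*a),z),'side@z',atz(s,*S(*b),z))
# clipper masks
for p,uv in((t,T(645,253)),(s,S(592,169))):
  for d in spotter.trace(p,'clipper_mid'):
    c=cen(d['mask'])
    if np.hypot(*(c-uv))<12:
      ys,xs=np.nonzero(d['mask']);W=np.array([atz(p,x,y,.012)[:2] for x,y in zip(xs,ys)],np.float32)
      w,V=np.linalg.eigh(np.cov(W.T));print('mask',d['conf'],c,W.mean(0),cv2.minAreaRect(W),np.degrees(np.arctan2(V[1,1],V[0,1])))
# crop top
c=np.concatenate([cv2.resize(t['frame'][195:245,360:410],(500,500),interpolation=cv2.INTER_CUBIC)],1)
cv2.imwrite('pics/clip.png',c[:,:,::-1])
E
python3 m.py
```

```text
corners [array([0.4962, 0.2516, 0.07  ]), array([0.4822, 0.0953, 0.07  ]), array([ 0.4632, -0.1206,  0.06  ]), array([ 0.6278, -0.1338,  0.06  ])]
bar tri [0.5777 0.0482 0.0654] 0.0015 top@z [0.5762 0.0475 0.072 ] side@z [0.5728 0.054  0.072 ]
dot tri [ 0.5726 -0.006   0.0686] 0.0001 top@z [ 0.5721 -0.006   0.072 ] side@z [ 0.5698 -0.0028  0.072 ]
sq tri [0.5178 0.0542 0.0671] 0.0004 top@z [0.5173 0.0538 0.072 ] side@z [0.5144 0.0582 0.072 ]
rnd tri [ 0.5128 -0.0002  0.0672] 0.0 top@z [ 0.5124 -0.0002  0.072 ] side@z [0.5093 0.0042 0.072 ]
st tri [ 0.5123 -0.0745  0.0999] 0.0013 top@z [ 0.5117 -0.0748  0.1   ] side@z [ 0.5128 -0.074   0.1   ]
clip tri [ 0.534  -0.223   0.0037] 0.0005 top@z [ 0.5331 -0.2212  0.012 ] side@z [ 0.5286 -0.2128  0.012 ]
polish tri [0.4524 0.0851 0.0632] 0.0034 top@z [0.4511 0.0839 0.066 ] side@z [0.4522 0.0881 0.066 ]
lip tri [ 0.4191 -0.0063  0.0645] 0.0021 top@z [ 0.4182 -0.0069  0.065 ] side@z [ 0.4197 -0.0053  0.065 ]
mask 0.51 [386.799  220.4874] [ 0.5347 -0.2184] ((0.5345136523246765, -0.2183556854724884), (0.05801302194595337, 0.01910749264061451), 25.90644645690918) -153.61103678856603
mask 0.63 [365.993  207.4965] [ 0.5302 -0.2118] ((0.530224621295929, -0.2122524082660675), (0.05532393604516983, 0.02286207303404808), 25.012367248535156) -157.30289756544565
```

View pics/clip.png

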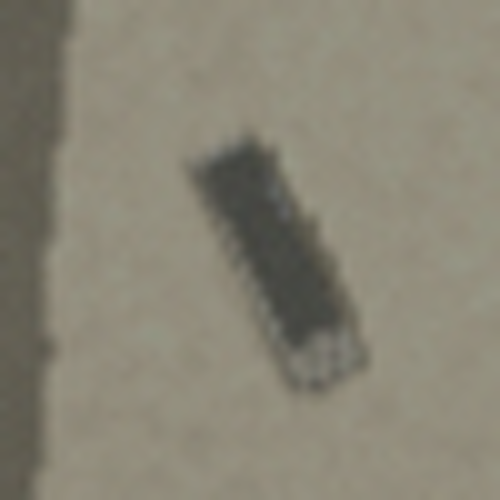

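The crop shows the plain dark steel bar, neither yellow nor orange. It sits at about (0.533,-0.218), long axis about 25° from x. The tool is already aligned with it.

```bash
python3 -m creep '[[0.03,0.039,0,0,0,0,0.045],[0.03,0.039,0,0,0,0,0.045],[0.03,0.039,0,0,0,0,0.045],[0.03,0.039,0,0,0,0,0.045],[0.03,0.039,0,0,0,0,0.045],[0.03,0.039,0,0,0,0,0.045],[0.03,0.039,0,0,0,0,0.045],[0.03,0.039,0,0,0,0,0.045]]' 30; python3 -m creep '[[0.03,0.037,-0.01,0,0,0,0.045],[0,0,-0.045,0,0,0,0.045],[0,0,-0.045,0,0,0,0.045],[0,0,-0.03,0,0,0,0.045],[0,0,0,0,0,0,0.045]]'
python3 - <<'E'
from h import *
s=vision.get_image('side');t=vision.get_image('top')
cv2.imwrite('pics/g1.png',np.concatenate([cv2.resize(p['frame'][a:a+100,b:b+100],(400,400),interpolation=cv2.INTER_CUBIC) for p,a,b in((s,150,320),(t,170,340))],1)[:,:,::-1])
print(r.observe()['ee_pos'],proj(t,r.observe()['ee_pos']),proj(s,r.observe()['ee_pos']))
E
```

```text
time_s: 2.8
ee_pos: [0.5037, -0.2534, 0.1968]
tool_rot: [0.0, 0.977, 0.215, 0.0]
force: [0.4, -0.6, 0.4]
gripper_width: 0.525
grasp_force: 0.0
time_s: 3.3
ee_pos: [0.5311, -0.217, 0.0632]
tool_rot: [-0.002, 0.977, 0.215, -0.002]
force: [0.1, -0.2, -0.3]
gripper_width: 0.527
grasp_force: 0.0
[ 0.53302272 -0.21832982  0.06722044] [392.48841626 218.98169477] [369.93650147 185.61283266]
```

View pics/g1.png

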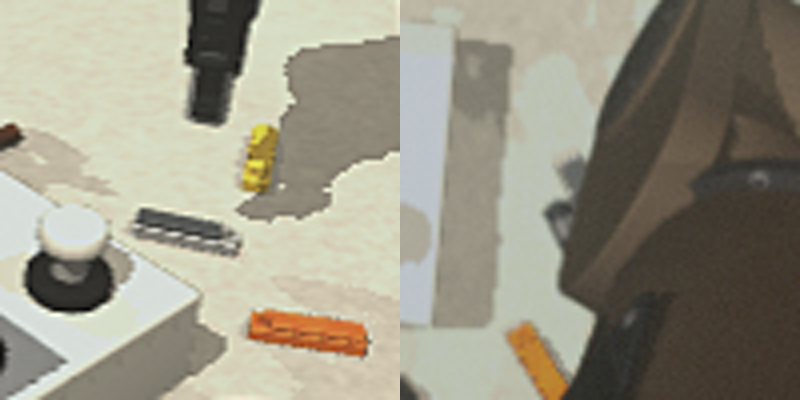

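The side view has the tip at (372,180), close to its projection, with the clipper below at (367,207). The fingers straddle its line of sight, so I descend.

```bash
python3 -m creep '[[0,0,-0.03,0,0,0,0.045],[0,0,-0.025,0,0,0,0.045],[0,0,-0.008,0,0,0,0.04],[0,0,0,0,0,0,0.0],[0,0,0,0,0,0,0.0],[0,0,0,0,0,0,0.0],[0,0,0,0,0,0,0.0],[0,0,0,0,0,0,0]]' 30
```

```text
time_s: 4.2
ee_pos: [0.533, -0.2183, 0.0043]
tool_rot: [0.0, 0.977, 0.215, 0.0]
force: [0.5, -0.4, -0.5]
gripper_width: -0.001
grasp_force: 0.0
```

```bash
python3 - <<'E'
from h import *
s=vision.get_image('side')
cv2.imwrite('pics/g2.png',cv2.resize(s['frame'][160:260,320:420],(600,600),interpolation=cv2.INTER_CUBIC)[:,:,::-1])
print(proj(s,r.observe()['ee_pos']))
E
```

```text
[366.13266485 208.55903007]
```

View pics/g2.png

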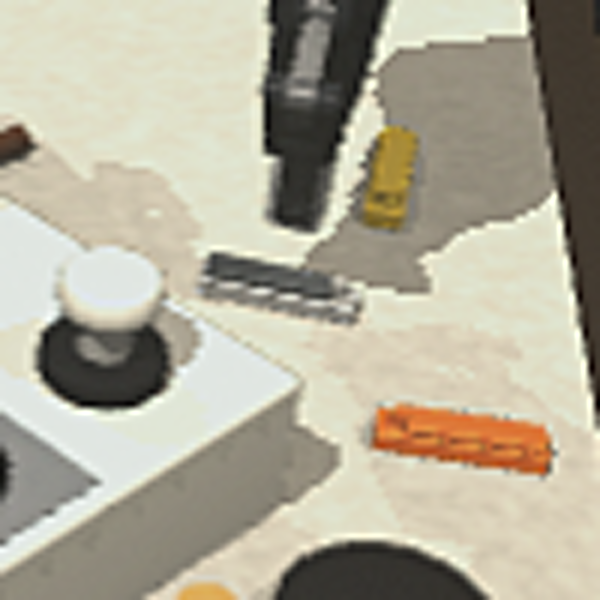

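```bash
python3 - <<'E'
from h import *
np.set_printoptions(precision=4,suppress=True)
t=vision.get_image('top')
s=vision.get_image('side');save(s,'s3.png');save(t,'t3.png')
for z in(0.004,.015,.025):print(z,atz(s,369.2,198,z))
o=r.observe();print(o['ee_pos'],o['tool_rot'],o['q'],o['gripper_width'])
print('clip',atz(s,320+282/6,160+288/6,.006))
for d in spotter.trace(s,'clipper_mid'):print(d['conf'],cen(d['mask']),d['extent'])
cv2.imwrite('pics/t3c.png',cv2.resize(t['frame'][150:300,300:500],(800,600),interpolation=cv2.INTER_CUBIC)[:,:,::-1])
E
```

```text
0.004 [ 0.552  -0.2582  0.004 ]
0.015 [ 0.5442 -0.2442  0.015 ]
0.025 [ 0.5371 -0.2315  0.025 ]
[ 0.5328 -0.2181  0.0038] [0.0001 0.9766 0.2152 0.0001] [-0.5033  0.6788  1.8437 -0.0001  0.6189  0.6337] 0.001590924028958917
clip [ 0.5314 -0.2191  0.006 ]
0.71 [397.927  232.6052] [383.5, 226.7, 26.5, 10.2]
0.68 [384.4048 190.3214] [379.7, 182.3, 11.0, 17.2]
0.63 [365.3073 207.4083] [347.9, 202.3, 32.0, 11.9]
0.46 [189.5218 204.5055] [142.4, 153.2, 93.9, 105.6]
```

View pics/t3c.png

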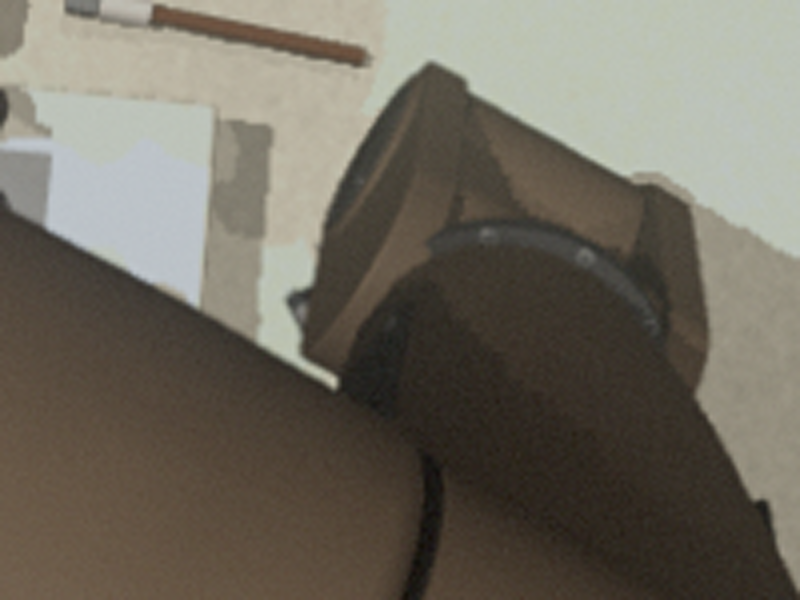

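Top view: the arm hides the clipper. In the side view the shut tip shows at (369,198), but (366,208.6) was expected. The offset is either vertical or horizontal. Turning the tool about z will tell which.

```bash
python3 -m creep '[[0,0,0.04,0,0,0,0],[0,0,0.04,0,0,0,0],[0,0,0,0,0,0,0]]'; python3 - <<'E'
from h import *
s=vision.get_image('side');save(s,'a.png');print(proj(s,r.observe()['ee_pos']))
E
python3 -m creep '[[0,0,0,0,0,0.15,0],[0,0,0,0,0,0.15,0],[0,0,0,0,0,0.15,0],[0,0,0,0,0,0.15,0],[0,0,0,0,0,0.15,0],[0,0,0,0,0,0,0]]'; python3 - <<'E'
from h import *
s=vision.get_image('side');save(s,'b.png');p=r.observe()['ee_pos'];print(proj(s,p),proj(s,p+[0,0,.073]),s['frame'].shape)
a=cv2.imread('pics/a.png');b=cv2.imread('pics/b.png')
c=np.concatenate([cv2.resize(i[110:230,310:430],(400,400),interpolation=cv2.INTER_CUBIC) for i in(a,b)],1);cv2.imwrite('pics/ab.png',c)
E
```

```text
time_s: 4.7
ee_pos: [0.5347, -0.2191, 0.0881]
tool_rot: [0.002, 0.977, 0.215, 0.003]
force: [0.8, -0.7, -0.1]
gripper_width: -0.004
grasp_force: 0.0
[370.92885384 178.31166355]
time_s: 5.35
ee_pos: [0.5322, -0.2178, 0.0824]
tool_rot: [-0.001, 0.829, 0.559, -0.0]
force: [0.4, -0.3, 0.2]
gripper_width: -0.001
grasp_force: 0.0
[371.09232849 179.94946896] [376.08283437 150.19448031] (420, 560, 3)
```

View pics/ab.png

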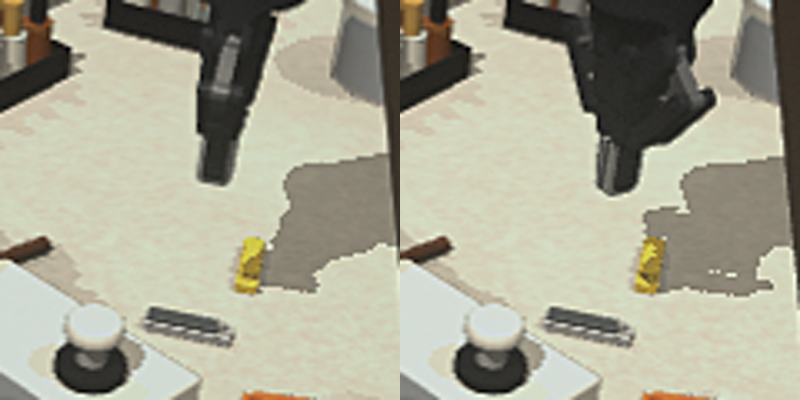

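The tip's pixel offset (about +4,-12) stays the same after the turn, so it is no sideways tool offset. It looks like the fingertips really stand about 30 mm above the reported TCP. I'll check by descending in small steps and watching the force.

```bash
python3 -m creep '[[0,0,0,0,0,-0.15,0.05],[0,0,0,0,0,-0.15,0.05],[0,0,-0.02,0,0,-0.15,0.05],[0,0,-0.03,0,0,-0.15,0.05],[0,0,-0.029,0,0,-0.15,0.05],[0,0,-0.002,0,0,0,0.05],[0,0,-0.003,0,0,0,0.05]]';python3 -m creep '[[0,0,0,0,0,0,0.05]]'
```

```text
time_s: 6.1
ee_pos: [0.5326, -0.2181, -0.0005]
tool_rot: [-0.0, 0.976, 0.216, -0.0]
force: [0.1, -0.3, 0.3]
gripper_width: 0.583
grasp_force: 0.0
time_s: 6.2
ee_pos: [0.5331, -0.2183, 0.0003]
tool_rot: [0.0, 0.976, 0.216, 0.0]
force: [-0.8, 0.1, 0.5]
gripper_width: 0.582
grasp_force: 0.0
```

```bash
python3 -m creep '[[0,0,-0.004,0,0,0,0.05],[0,0,-0.004,0,0,0,0.05],[0,0,0,0,0,0,0.05]]';python3 -m creep '[[0,0,-0.003,0,0,0,0.05],[0,0,-0.003,0,0,0,0.05],[0,0,0,0,0,0,0.05]]'
```

```text
time_s: 6.5
ee_pos: [0.5327, -0.2181, -0.0084]
tool_rot: [0.0, 0.977, 0.215, 0.0]
force: [0.4, -0.4, -0.4]
gripper_width: 0.585
grasp_force: 0.0
time_s: 6.8
ee_pos: [0.5325, -0.218, -0.0148]
tool_rot: [-0.0, 0.977, 0.215, -0.0]
force: [-0.3, -0.3, 0.0]
gripper_width: 0.586
grasp_force: 0.0
```

Still no contact at -15 mm, so the fingers do stand higher than reported. Continuing.

```bash
python3 -m creep '[[0,0,-0.003,0,0,0,0.05],[0,0,-0.003,0,0,0,0.05],[0,0,0,0,0,0,0.05]]';python3 -m creep '[[0,0,-0.003,0,0,0,0.05],[0,0,0,0,0,0,0.05]]'
```

```text
time_s: 7.1
ee_pos: [0.5326, -0.218, -0.0208]
tool_rot: [-0.0, 0.977, 0.215, -0.0]
force: [-0.2, 0.0, 0.1]
gripper_width: 0.585
grasp_force: 0.0
time_s: 7.3
ee_pos: [0.5326, -0.218, -0.0237]
tool_rot: [-0.0, 0.977, 0.215, -0.0]
force: [-0.7, -0.4, 0.1]
gripper_width: 0.582
grasp_force: 0.0
```

```bash
python3 -m creep '[[0,0,0,0,0,0,0],[0,0,0,0,0,0,0],[0,0,0,0,0,0,0],[0,0,0,0,0,0,0],[0,0,0,0,0,0,0]]' 30
```

```text
time_s: 7.8
ee_pos: [0.5328, -0.2182, -0.0232]
tool_rot: [0.0, 0.977, 0.215, 0.0]
force: [0.5, -0.3, 2.4]
gripper_width: 0.118
grasp_force: 29.4
```

```bash
python3 -m creep '[[0,0,0.01,0,0,0,0],[0,0,0.02,0,0,0,0],[0,0,0.03,0,0,0,0],[0,0,0.04,0,0,0,0],[0,0,0,0,0,0,0]]' 40;  python3 - <<'E'
from h import *
s=vision.get_image('side');p=r.observe()['ee_pos'];print(proj(s,p))
c=cv2.resize(s['frame'][140:240,320:420],(600,600),interpolation=cv2.INTER_CUBIC)[:,:,::-1];cv2.imwrite('pics/c.png',c)
E
```

```text
time_s: 8.3
ee_pos: [0.5347, -0.2191, 0.0817]
tool_rot: [0.003, 0.977, 0.215, 0.003]
force: [0.2, -0.6, -1.2]
gripper_width: 0.104
grasp_force: 39.1
[370.51472114 180.79640084]
```

View pics/c.png

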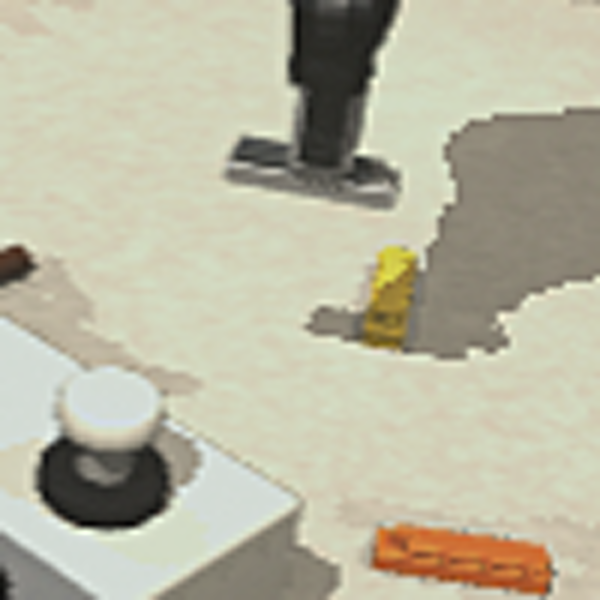

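The view shows the clipper held level at (312,170) in the crop, centred and well gripped. I carry it over the case.

```bash
python3 -m creep '[[0,0,0.04,0,0,0,0],[0,0.02,0.03,0,0,0.12,0],[0,0.045,0,0,0,0.13,0],[0,0.045,0,0,0,0.13,0],[0,0.045,0,0,0,0.13,0],[0,0.045,0,0,0,0.13,0],[0,0.045,0,0,0,0.13,0],[0,0.045,0,0,0,0.13,0]]' 40; python3 -m creep '[[0,0.045,0,0,0,0.13,0],[0,0.045,0,0,0,0.02,0],[0,0.015,0,0,0,0,0],[0,0,0,0,0,0,0]]'; python3 - <<'E'
from h import *
np.set_printoptions(precision=4,suppress=True)
s=vision.get_image('side');p=r.observe()['ee_pos'];print(p,r.observe()['tool_rot'],proj(s,p+[0,0,.03]),proj(s,[.533,.173,.045]))
t=vision.get_image('top');save(t,'t5.png');save(s,'s5.png')
c=cv2.resize(s['frame'][140:360,130:400],(736,600),interpolation=cv2.INTER_CUBIC)[:,:,::-1];cv2.imwrite('pics/d.png',c)
for d in spotter.trace(s,'clipper_mid')[:5]:print(d['conf'],cen(d['mask']),d['extent'])
E
```

```text
time_s: 9.15
ee_pos: [0.532, 0.0736, 0.1458]
tool_rot: [-0.0, 0.784, 0.621, -0.001]
force: [0.6, 0.4, -0.6]
gripper_width: 0.102
grasp_force: 39.2
time_s: 9.55
ee_pos: [0.532, 0.1785, 0.1458]
tool_rot: [-0.0, 0.736, 0.677, -0.001]
force: [0.3, -1.1, -0.3]
gripper_width: 0.107
grasp_force: 39.2
[0.5322 0.1772 0.1458] [-0.0002  0.7367  0.6762 -0.0006] [227.4148 230.2384] [234.8906 288.4608]
0.74 [397.6753 232.5773] [383.9, 229.3, 26.6, 8.8]
0.55 [223.0028 234.9806] [204.8, 222.9, 39.4, 25.3]
```

View pics/d.png

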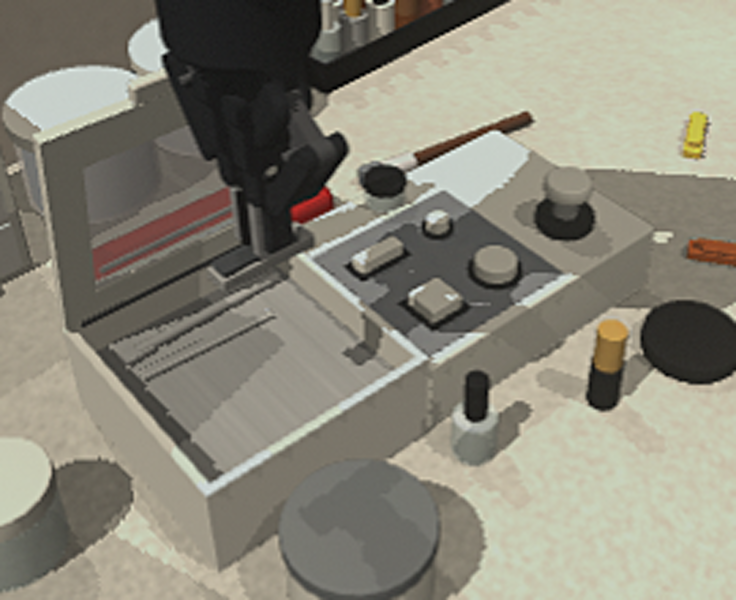

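Clipper level at crop (262,255) and parallel to the case's y axis, above the front half of the tray. Now lowering.

```bash
python3 -m creep '[[0,-0.004,-0.04,0,0,0,0],[0,0,-0.04,0,0,0,0],[0,0,-0.02,0,0,0,0],[0,0,-0.012,0,0,0,0],[0,0,-0.006,0,0,0,0],[0,0,0,0,0,0,0]]'; python3 -m creep '[[0,0,-0.003,0,0,0,0],[0,0,0,0,0,0,0]]'
```

```text
time_s: 10.3
ee_pos: [0.5329, 0.1723, 0.0286]
tool_rot: [0.0, 0.737, 0.675, -0.0]
force: [-0.3, 0.4, -1.0]
gripper_width: 0.105
grasp_force: 39.2
time_s: 10.5
ee_pos: [0.5331, 0.1729, 0.0263]
tool_rot: [0.0, 0.737, 0.676, 0.001]
force: [0.7, 0.3, -0.9]
gripper_width: 0.106
grasp_force: 39.2
```

```bash
python3 -m creep '[[0,0,-0.002,0,0,0,0],[0,0,-0.001,0,0,0,0],[0,0,0,0,0,0,0]]'; python3 -m creep '[[0,0,-0.001,0,0,0,0],[0,0,0,0,0,0,0]]'
```

```text
time_s: 10.8
ee_pos: [0.5327, 0.173, 0.0227]
tool_rot: [0.0, 0.737, 0.676, 0.0]
force: [0.4, -0.3, -1.8]
gripper_width: 0.104
grasp_force: 39.2
time_s: 11.0
ee_pos: [0.5328, 0.1729, 0.0218]
tool_rot: [0.0, 0.737, 0.676, 0.0]
force: [-1.4, -0.0, 3.8]
gripper_width: 0.102
grasp_force: 41.5
```

Touching the floor (+3.8 N). Release and lift.

```bash
python3 -m creep '[[0,0,0,0,0,0,0.03],[0,0,0,0,0,0,0.03],[0,0,0,0,0,0,0.03],[0,0,0,0,0,0,0.03],[0,0,0.02,0,0,0,0.03],[0,0,0.04,0,0,0,0.03],[-0.02,-0.02,0.045,0,0,0,0],[-0.04,-0.02,0.02,0,0,0,0]]'; python3 -m creep '[[-0.02,-0.045,0.02,0,0,0,0],[0,-0.045,0.02,0,0,0,0],[0,-0.045,0.02,0,0,0,0],[0,-0.03,0.02,0,0,0,0],[0,0,0,0,0,0,0]]'; python3 - <<'E'
from h import *
np.set_printoptions(precision=4,suppress=True)
s=vision.get_image('side');t=vision.get_image('top');save(t,'t6.png');save(s,'s6.png')
c=np.concatenate([cv2.resize(p['frame'][a:a+h,130:330],(400,2*h),interpolation=cv2.INTER_CUBIC) for p,a,h in((s,140,200),(t,100,200))],1)[:,:,::-1];cv2.imwrite('pics/e.png',c)
E
```

```text
time_s: 11.8
ee_pos: [0.4759, 0.134, 0.1466]
tool_rot: [0.002, 0.737, 0.676, 0.002]
force: [0.3, -0.3, 1.0]
gripper_width: 0.018
grasp_force: 0.0
time_s: 12.3
ee_pos: [0.456, -0.0312, 0.2251]
tool_rot: [0.002, 0.738, 0.674, 0.001]
force: [-1.4, 0.1, -0.5]
gripper_width: 0.002
grasp_force: 0.0
```

View pics/e.png

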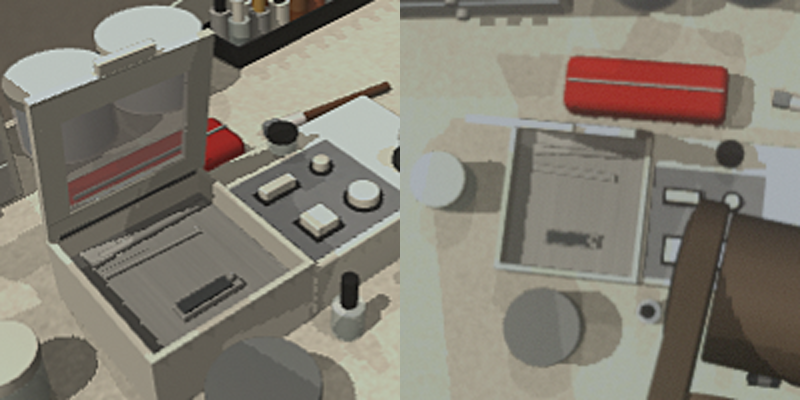

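The clipper lies in the front half of the tray: side crop (210,297), top crop (575,240). The lid's top edge runs from side (25,105) to (212,32). Working out the lid geometry.

```bash
python3 - <<'E'
from h import *
np.set_printoptions(precision=4,suppress=True)
s=vision.get_image('side');t=vision.get_image('top')
S=lambda a,b:(130+a/2,140+b/2);T=lambda a,b:(130+(a-400)/2,100+b/2)
print('L',tri(s,S(25,104),t,T(466,119)),'R',tri(s,S(212,32),t,T(636,132)))
X=np.array([.996,-.087,0]);Y=np.array([.087,.996,0]);O=np.array([.563,.060,0])
for th in(1.25,1.3,1.35,1.4):
  H=O+X*.083+Y*.110+[0,0,.074];d=-X*np.cos(th)+np.array([0,0,np.sin(th)])
  print(th,'tipL',H+d*.165+Y*.08,proj(s,H+d*.165+Y*.08),proj(t,H+d*.165+Y*.08),'R',proj(s,H+d*.165-Y*.08),proj(t,H+d*.165-Y*.08))
print('obs s',S(25,104),S(212,32),'t',T(466,119),T(636,132))
for n,a in(('hingeL',(50,243)),):print(atz(s,*S(*a),.074),H+Y*.08)
E
```

```text
L (array([0.6269, 0.2465, 0.2321]), np.float64(0.0029735206593217616)) R (array([0.6137, 0.0854, 0.2314]), np.float64(0.0006515383036822698))
1.25 tipL [0.6104 0.2465 0.2306] [150.1023 197.8474] [162.1551 167.7973] R [242.4075 160.6456] [246.7796 175.1502]
1.3 tipL [0.6182 0.2459 0.233 ] [147.168  193.9759] [162.345  163.4005] R [239.4228 157.4534] [247.1102 170.685 ]
1.35 tipL [0.6262 0.2452 0.235 ] [144.2851 190.3438] [162.608  158.9828] R [236.4416 154.4802] [247.4697 166.1943]
1.4 tipL [0.6343 0.2445 0.2366] [141.4645 186.9615] [162.9431 154.5622] R [233.4753 151.7341] [247.8565 161.6967]
obs s (142.5, 192.0) (236.0, 156.0) t (163.0, 159.5) (248.0, 166.0)
[0.655  0.2437 0.074 ] [0.6622 0.242  0.074 ]
```

```bash
python3 -m creep '[[0,0,0.04,0,0,0,0],[0.037,0.033,0,0,0,0,0],[0.037,0.033,0,0,0,0,0],[0.037,0.033,0,0,0,0,0],[0.037,0.033,0,0,0,0,0],[0.037,0.033,0,0,0,0,0],[0.037,0.033,0,0,0,0,0],[0,0,0,0,0,0,0]]'; python3 - <<'E'
from h import *
s=vision.get_image('side');save(s,'s7.png');o=r.observe();print(o['ee_pos'],o['tool_rot'])
c=cv2.resize(s['frame'][100:300,100:320],(660,600),interpolation=cv2.INTER_CUBIC)[:,:,::-1];cv2.imwrite('pics/f.png',c)
E
```

```text
time_s: 13.3
ee_pos: [0.6789, 0.175, 0.2592]
tool_rot: [-0.001, 0.736, 0.677, -0.001]
force: [-0.2, 0.7, -0.3]
gripper_width: 0.0
grasp_force: 0.0
[0.67732713 0.17309641 0.25964927] [-0.00101757  0.73582318  0.67717146 -0.00142637]
```

View pics/f.png

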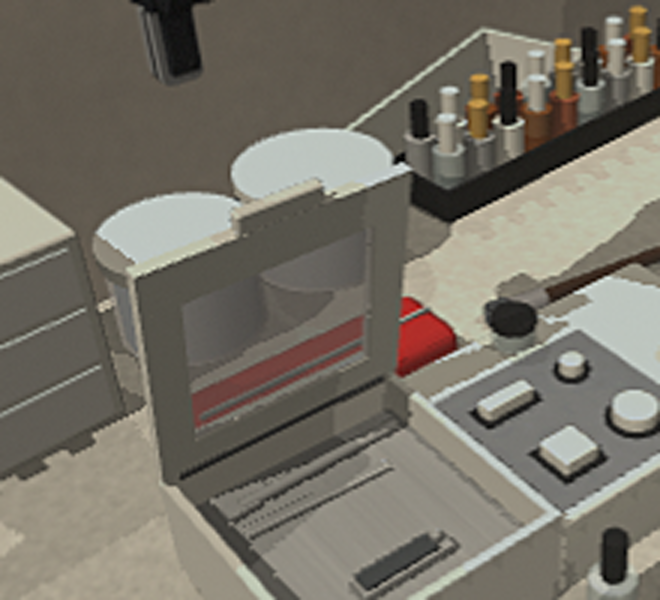

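The closed fingertips show at crop (180,80), above and behind the lid. Next: go down behind it and push along the arc.

```bash
python3 -m creep '[[0,-0.005,-0.04,0,0,0,0],[0,0,-0.034,0,0,0,0],[0,0,0,0,0,0,0],[-0.015,0,0,0,0,0,0],[-0.015,0,0,0,0,0,0]]'; python3 -m creep '[[-0.012,0,-0.002,0,0,0,0],[-0.012,0.001,-0.005,0,0,0,0],[-0.012,0.001,-0.006,0,0,0,0],[-0.012,0.001,-0.008,0,0,0,0]]'
```

```text
time_s: 13.85
ee_pos: [0.6466, 0.1648, 0.1901]
tool_rot: [0.0, 0.737, 0.676, 0.0]
force: [0.2, 0.7, -0.2]
gripper_width: -0.001
grasp_force: 0.0
time_s: 14.25
ee_pos: [0.5991, 0.168, 0.1701]
tool_rot: [0.001, 0.737, 0.676, 0.001]
force: [0.0, -0.0, 1.1]
gripper_width: 0.001
grasp_force: 0.7
```

```bash
python3 -m creep '[[-0.011,0.001,-0.009,0,0,0,0],[-0.011,0.001,-0.01,0,0,0,0],[-0.01,0.001,-0.011,0,0,0,0]]'; python3 - <<'E'
from h import *
s=vision.get_image('side');o=r.observe();print(o['ee_pos'],o['force'])
c=cv2.resize(s['frame'][140:300,100:320],(660,480),interpolation=cv2.INTER_CUBIC)[:,:,::-1];cv2.imwrite('pics/g.png',c)
E
```

```text
time_s: 14.55
ee_pos: [0.5671, 0.171, 0.1398]
tool_rot: [0.001, 0.737, 0.676, 0.001]
force: [1.1, 0.2, 2.2]
gripper_width: 0.001
grasp_force: 0.6
[0.56497063 0.17101439 0.13790106] [ 0.592259    0.6780787  -1.05952915]
```

View pics/g.png

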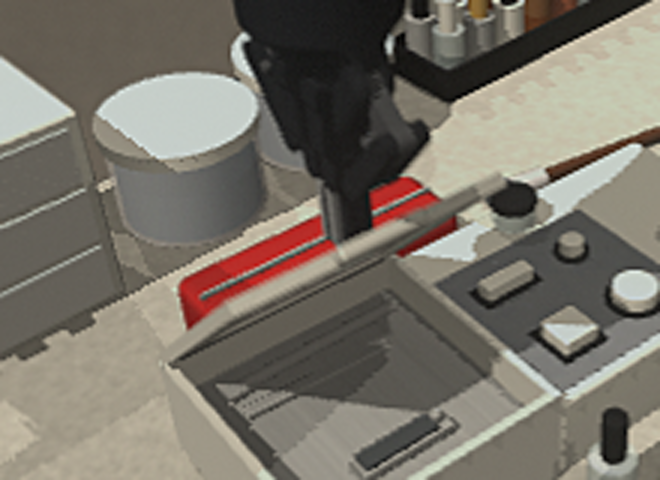

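The lid follows the finger and is now about 0.7 rad open. That used up my viewing allowance (in fact two over), so from here I go by numbers only.

```bash
python3 -m creep '[[-0.01,0.001,-0.012,0,0,0,0],[-0.009,0.001,-0.013,0,0,0,0],[-0.007,0.001,-0.013,0,0,0,0],[-0.004,0,-0.013,0,0,0,0],[-0.002,0,-0.013,0,0,0,0],[0,0,-0.013,0,0,0,0]]'; python3 -m creep '[[0,0,-0.009,0,0,0,0],[0,0,-0.003,0,0,0,0],[0,0,-0.002,0,0,0,0]]'
```

```text
time_s: 15.2
ee_pos: [0.5356, 0.174, 0.0618]
tool_rot: [0.0, 0.737, 0.676, 0.001]
force: [0.4, -0.2, 1.3]
gripper_width: 0.004
grasp_force: 0.5
time_s: 15.5
ee_pos: [0.5353, 0.1737, 0.0468]
tool_rot: [0.0, 0.737, 0.676, 0.0]
force: [0.7, -0.3, 1.2]
gripper_width: 0.003
grasp_force: 0.3
```

```bash
python3 -m creep '[[0,0,-0.002,0,0,0,0],[0,0,-0.001,0,0,0,0]]'; python3 -m creep '[[0,0,-0.001,0,0,0,0],[0,0,-0.001,0,0,0,0]]';python3 -m creep '[[0,0,-0.001,0,0,0,0],[0,0,-0.001,0,0,0,0]]'
```

```text
time_s: 15.7
ee_pos: [0.5354, 0.1738, 0.044]
tool_rot: [0.0, 0.737, 0.676, 0.0]
force: [0.1, 0.0, 1.3]
gripper_width: -0.002
grasp_force: 0.3
time_s: 15.9
ee_pos: [0.5352, 0.1738, 0.0419]
tool_rot: [0.0, 0.737, 0.676, 0.0]
force: [-0.6, 0.2, 0.3]
gripper_width: 0.0
grasp_force: 0.3
time_s: 16.1
ee_pos: [0.5353, 0.1738, 0.0411]
tool_rot: [0.0, 0.737, 0.676, 0.0]
force: [-6.8, -1.9, 27.5]
gripper_width: 0.001
grasp_force: 13.9
```

```bash
python3 -m creep '[[0,0,0.03,0,0,0,0],[0,0,0.03,0,0,0,0],[-0.004,-0.035,0,0,0,0,0],[-0.004,-0.035,0,0,0,0,0],[-0.004,-0.035,0,0,0,0,0],[-0.005,-0.035,0,0,0,0,0],[-0.005,-0.035,0,0,0,0,0],[0,0,0,0,0,0,0]]'; python3 - <<'E'
from h import *
np.set_printoptions(precision=4,suppress=True)
o=r.observe();print(o['ee_pos'],o['force'])
s=vision.get_image('side')
X=np.array([.996,-.087,0]);Y=np.array([.087,.996,0]);H=np.array([.563,.060,.074])+X*.083+Y*.110
for th in(0,.05,.15):
  d=-X*np.cos(th)+np.array([0,0,np.sin(th)]);n=X*np.sin(th)+np.array([0,0,np.cos(th)])*1
  q=[H+d*a+Y*b+n*.004 for a in(0,.165) for b in(.08,-.08)]+[H+d*.179+n*.004]
  P=np.array([proj(s,x) for x in q]);print(th,P.round(1).tolist())
for d in spotter.trace(s,'lid')[:3]:
  ys,xs=np.nonzero(d['mask']);print(d['conf'],cen(d['mask']),d['extent'],xs[ys==ys.max()].mean(),ys.max())
E
```

```text
time_s: 16.9
ee_pos: [0.5127, -0.0043, 0.0999]
tool_rot: [0.0, 0.738, 0.674, -0.0]
force: [-0.8, 0.6, 1.1]
gripper_width: 0.0
grasp_force: 0.0
[ 0.5127 -0.0043  0.0999] [-0.7625  0.6082  1.062 ]
0 [[153.1, 257.2], [230.5, 219.4], [205.6, 316.7], [287.4, 266.0], [254.7, 294.8]]
0.05 [[153.1, 257.2], [230.5, 219.4], [204.8, 312.9], [287.3, 262.4], [254.3, 290.8]]
0.15 [[153.0, 257.1], [230.3, 219.3], [202.8, 304.7], [286.6, 254.6], [253.0, 282.0]]
0.62 [220.1116 269.4307] [154.2, 219.7, 134.6, 99.8] 205.0 320
```

The lid mask matches the fully shut model. Now the round key.

```bash
python3 -m creep '[[0,0.003,-0.04,0,0,0,0],[0,0,-0.014,0,0,0,0],[0,0,-0.004,0,0,0,0],[0,0,0,0,0,0,0]]'; python3 -m creep '[[0,0,-0.004,0,0,0,0],[0,0,0,0,0,0,0]]';python3 -m creep '[[0,0,-0.003,0,0,0,0],[0,0,0,0,0,0,0]]'
```

```text
time_s: 17.4
ee_pos: [0.5132, 0.0025, 0.0416]
tool_rot: [-0.0, 0.737, 0.676, -0.0]
force: [-0.5, 0.5, 0.5]
gripper_width: -0.0
grasp_force: 0.0
time_s: 17.6
ee_pos: [0.5134, 0.0019, 0.0382]
tool_rot: [0.0, 0.737, 0.676, 0.0]
force: [0.4, -0.1, 0.1]
gripper_width: -0.0
grasp_force: 0.0
time_s: 17.8
ee_pos: [0.5135, 0.0018, 0.035]
tool_rot: [0.0, 0.737, 0.676, 0.0]
force: [-0.1, 1.7, 1.6]
gripper_width: -0.004
grasp_force: 1.2
```

```bash
python3 -m creep '[[0,0,-0.003,0,0,0,0],[0,0,-0.0015,0,0,0,0],[0,0,0,0,0,0,0]]'; python3 -m creep '[[0,0,-0.001,0,0,0,0],[0,0,0,0,0,0,0]]'
```

```text
time_s: 18.1
ee_pos: [0.5135, 0.0018, 0.0312]
tool_rot: [0.001, 0.737, 0.676, 0.001]
force: [-2.2, 2.3, 15.7]
gripper_width: 0.0
grasp_force: 7.4
time_s: 18.3
ee_pos: [0.5136, 0.0018, 0.0309]
tool_rot: [0.001, 0.737, 0.676, 0.001]
force: [-3.8, 2.7, 26.2]
gripper_width: -0.0
grasp_force: 13.3
```

At the stop. Lift and move to the bar key at (0.577,0.048).

```bash
python3 -m creep '[[0,0,0.02,0,0,0,0],[0,0,0.02,0,0,0,0],[0.032,0.023,0,0,0,0,0],[0.0315,0.023,0,0,0,0,0],[0,0,-0.02,0,0,0,0],[0,0,-0.012,0,0,0,0],[0,0,0,0,0,0,0]]'; python3 -m creep '[[0,0,-0.003,0,0,0,0],[0,0,0,0,0,0,0]]'
```

```text
time_s: 19.0
ee_pos: [0.5754, 0.0476, 0.0356]
tool_rot: [-0.001, 0.737, 0.676, -0.001]
force: [-0.8, 0.7, 2.7]
gripper_width: -0.004
grasp_force: 1.0
time_s: 19.2
ee_pos: [0.5761, 0.0474, 0.0345]
tool_rot: [-0.0, 0.737, 0.675, -0.0]
force: [-1.4, 0.2, 3.2]
gripper_width: -0.002
grasp_force: 1.3
```

```bash
python3 -m creep '[[0,0,-0.003,0,0,0,0],[0,0,-0.001,0,0,0,0],[0,0,0,0,0,0,0]]'; python3 -m creep '[[0,0,-0.001,0,0,0,0],[0,0,0,0,0,0,0]]'
```

```text
time_s: 19.5
ee_pos: [0.5766, 0.0474, 0.0313]
tool_rot: [0.0, 0.737, 0.676, 0.0]
force: [-4.6, -1.3, 11.2]
gripper_width: -0.0
grasp_force: 5.5
time_s: 19.7
ee_pos: [0.5766, 0.0474, 0.031]
tool_rot: [0.001, 0.737, 0.676, 0.0]
force: [-7.5, -1.6, 19.7]
gripper_width: 0.003
grasp_force: 10.2
```

```bash
python3 -m creep '[[0,0,0.02,0,0,0,0],[0,0,0.02,0,0,0,0],[-0.03,0.003,0,0,0,0,0],[-0.029,0.0035,0,0,0,0,0],[0,0,-0.02,0,0,0,0],[0,0,-0.013,0,0,0,0],[0,0,0,0,0,0,0]]'; python3 -m creep '[[0,0,-0.003,0,0,0,0],[0,0,-0.003,0,0,0,0],[0,0,0,0,0,0,0]]';python3 -m creep '[[0,0,-0.001,0,0,0,0],[0,0,-0.0005,0,0,0,0],[0,0,0,0,0,0,0]]'
```

```text
time_s: 20.4
ee_pos: [0.5172, 0.0541, 0.0354]
tool_rot: [-0.0, 0.737, 0.676, -0.0]
force: [-1.8, -0.0, 1.8]
gripper_width: -0.002
grasp_force: 1.1
time_s: 20.7
ee_pos: [0.5177, 0.0541, 0.0313]
tool_rot: [0.0, 0.737, 0.676, 0.0]
force: [-5.1, -0.2, 10.9]
gripper_width: -0.0
grasp_force: 5.2
time_s: 21.0
ee_pos: [0.5179, 0.0541, 0.0309]
tool_rot: [0.001, 0.737, 0.676, 0.001]
force: [-8.3, -1.3, 28.1]
gripper_width: 0.002
grasp_force: 14.0
```

Square pressed. Next the starter at (0.512,-0.0745), where contact is expected at TCP z of about 0.065.

```bash
python3 -m creep '[[0,0,0.03,0,0,0,0],[0,0,0.045,0,0,0,0],[-0.002,-0.043,0,0,0,0,0],[-0.002,-0.043,0,0,0,0,0],[-0.002,-0.0425,0,0,0,0,0],[0,0,-0.02,0,0,0,0],[0,0,-0.016,0,0,0,0],[0,0,0,0,0,0,0]]'; python3 -m creep '[[0,0,-0.005,0,0,0,0],[0,0,-0.004,0,0,0,0],[0,0,0,0,0,0,0]]'
```

```text
time_s: 21.8
ee_pos: [0.511, -0.0746, 0.0666]
tool_rot: [-0.001, 0.737, 0.675, -0.001]
force: [0.3, 0.5, -0.5]
gripper_width: 0.001
grasp_force: 0.0
time_s: 22.1
ee_pos: [0.5121, -0.0743, 0.0591]
tool_rot: [0.001, 0.737, 0.676, 0.0]
force: [-0.7, -3.2, 3.3]
gripper_width: -0.0
grasp_force: 2.2
```

```bash
python3 -m creep '[[0,0,-0.004,0,0,0,0],[0,0,-0.004,0,0,0,0],[0,0,0,0,0,0,0]]'
```

```text
time_s: 22.4
ee_pos: [0.5121, -0.0743, 0.0512]
tool_rot: [0.001, 0.737, 0.676, 0.0]
force: [-1.4, -2.9, 7.6]
gripper_width: -0.001
grasp_force: 3.6
```

```bash
python3 -m creep '[[0,0,-0.003,0,0,0,0],[0,0,-0.001,0,0,0,0],[0,0,0,0,0,0,0]]'
```

```text
time_s: 22.7
ee_pos: [0.5125, -0.0744, 0.0499]
tool_rot: [0.002, 0.737, 0.676, 0.001]
force: [-10.0, -0.7, 39.4]
gripper_width: -0.003
grasp_force: 19.8
```

At the stop. Lift clear and check the lid and bystanders by numbers.

```bash
python3 -m creep '[[0,0,0.03,0,0,0,0],[0,0,0.045,0,0,0,0],[-0.03,-0.03,0.02,0,0,0,0],[-0.03,-0.03,0.02,0,0,0,0],[0,-0.04,0,0,0,0,0],[0,-0.04,0,0,0,0,0],[0,0,0,0,0,0,0],[0,0,0,0,0,0,0]]'; python3 - <<'E'
from h import *
s=vision.get_image('side')
for n in "lid starter tub_mid polish_mid lipstick_mid compact_mid pot_mid jar_mid brush_mid pencil_case_mid".split():
  d=spotter.trace(s,n)[:2];print(n,[(round(e['conf'],2),cen(e['mask']).round(),np.round(e['extent'])) for e in d])
E
```

```text
time_s: 23.5
ee_pos: [0.4514, -0.2145, 0.1618]
tool_rot: [-0.0, 0.738, 0.675, 0.0]
force: [0.5, 1.0, 0.3]
gripper_width: 0.0
grasp_force: 0.0
lid [(0.62, array([220., 269.]), array([152., 219., 134., 102.]))]
starter [(0.67, array([338., 209.]), array([328., 201.,  19.,  21.]))]
tub_mid [(0.55, array([262., 342.]), array([235., 309.,  59.,  68.]))]
polish_mid [(0.71, array([304., 294.]), array([298., 278.,  17.,  33.]))]
lipstick_mid [(0.56, array([352., 274.]), array([345., 258.,  13.,  35.]))]
compact_mid [(0.68, array([384., 265.]), array([365., 253.,  39.,  28.])), (0.6, array([220., 269.]), array([157., 219., 130., 103.]))]
pot_mid [(0.62, array([271., 209.]), array([263., 202.,  17.,  18.]))]
jar_mid [(0.6, array([130., 328.]), array([102., 303.,  56.,  52.]))]
brush_mid [(0.66, array([292., 194.]), array([273., 181.,  50.,  19.]))]
pencil_case_mid [(0.93, array([204., 223.]), array([158., 197.,  95.,  52.]))]
```

```bash
python3 -c "
from station import r
print(r.finish_job())"
```

```text
the job is handed in; nothing more can be done
None
```

The job is handed in (no verdict was returned): clipper placed in the tray, lid shut, round, bar and square keys then the starter pressed to their stops in order, and every bystander where it was in the last side-camera check except the pencil case (hidden by the lid in the first side picture, so not compared), though I viewed 12 pictures against the limit of 10.

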